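Lever the lid off a catering tin

TASK

Open the tin: pry under the overhanging lip of its tight press-in lid with the flat-bladed opener, levering against the tin's rim, until one side of the lid has popped up and stays up by itself. Then lift the lid off with the gripper and lower it gently, right side up, into the empty gift tray. Leave the opener lying on the bare table and do not disturb the ribbon spool or the tape roll.

Things in the scene. Friction and masses are not known exactly. Their poses are not given: they have to be found in the camera images.
- tin: Round upright metal tin with a paper band, 120 mm across, fixed. Origin: centre of its underside, z up. Flat shoulder at 87 mm height; a raised rim at radius 56.5 to 60 mm tops out at 91 mm (the fulcrum); a neck of outer radius 25.5 mm rises in the middle to 99 mm and carries the lid. Between rim top and lid lip there is an 8 mm high slot all round.
- lid: Round steel press-in lid, 70 g. Origin: centre of its lip's underside, z up; when home on the tin's axis at 99 mm height. Lip: disc 66 mm across, 8 mm thick, overhanging the neck 7.5 mm. Below, a plug 41 mm across reaches to z = -16 mm, held by four spring nubs: 10 N under one side frees it (30 N straight up). Once a lip side is up 7 mm it pops and the lid stays tilted about 0.2 rad.
- opener: Flat-bladed tin opener, 175 mm long, lying on the table. Origin: centre of the underside of the handle; x points along the blade to its tip, z up. Wooden handle 100 x 24 (wide, y) x 22 mm (high) from x = -50 to +50 mm; flat steel blade 16 mm wide and 3 mm thick, at z = 9.5 to 12.5 mm, out to x = +125 mm. About 120 g.
- opener_tip (a point): Middle of the rounded end of the opener's blade (x = 125, z = 11 mm in the opener's frame).
- tray: Empty open coral card gift tray, 167 x 207 x 30 mm high with thin walls, fixed to the table. Origin: centre of its underside; x along its 167 mm side, y along its 207 mm side; thin floor about 2 mm above the table. It and the opener lie on either side of the tin and may be swapped.
- ribbon: Bystander: spool of ribbon lying flat, 80 mm across, 27 mm high; origin centre of underside.
- tape_roll: Bystander: roll of masking tape lying flat, 98 mm across, 25 mm high; origin centre of underside.

How it is judged (in metres and radians):
On the way, in this order (a step that is already met when the one before it is completed fails the run):
1. the opener, without the fingers touching the lid, has pushed one side of the lid up (lid tilted over 0.06 rad, that side some 3.5 mm up) (angle between lid's own z axis and vertical above 0.06 rad and horizontal distance between lid and tin below 0.03 m and contact force between opener and lid above 0.3 N and contact force between the fingers and lid below 0.1 N), for 0.02 s.
2. the lid has popped and stays loose by itself, touched by neither opener nor fingers (tilted over 0.12 rad, over 4 mm above home, or off the neck) ((angle between lid's own z axis and vertical above 0.12 rad or z of lid in the frame of tin above 0.103 m or horizontal distance between lid and tin above 0.015 m) and contact force between each of opener, the fingers and lid below 0.1 N), for 0.2 s.
3. the fingers still hold the lid when it is no more than 15 mm above its resting height in the tray (contact force between the fingers and lid above 0.5 N and z of lid in the frame of tray below 0.033 m and x of lid in the frame of tray between -0.07 and 0.07 m and y of lid in the frame of tray between -0.09 and 0.09 m), for 0.05 s.
At the end, for the whole second after the job is handed in: The lid rests flat (within 0.15 rad) and right side up on the floor of the empty tray, wholly inside its walls (lid centre within 60 mm of the tray's centre along its short side and 80 mm along its long side), and the opener lies at rest on the table, not touching the tray (x of lid in the frame of tray between -0.06 and 0.06 m and y of lid in the frame of tray between -0.08 and 0.08 m and z of lid in the frame of tray below 0.023 m and angle between lid's own z axis and vertical below 0.15 rad and linear speed of each of lid, opener below 0.02 m/s and height (world z) of opener between -0.01 and 0.028 m and height (world z) of opener_tip between -0.01 and 0.03 m and contact force between opener and tray below 0.05 N).
It fails at once if ribbon spool or tape roll moved more than 30 mm (distance of any of ribbon, tape_roll from where it was at the start of the episode above 0.03 m).
It also fails if it takes over 61 s, if anything falls off the work surface, if the arm or the gripper's body presses on something with over 40 N, if the wrist force passes 120 N, or if a joint passes its speed limit or range.

ROBOT

A 6-joint arm with a two-finger parallel gripper is mounted at the origin on a cart in front of the work surface, level with it; the furniture and walls round the work are solid. World frame = base frame: x ahead of the robot, y to its left, z up, the work surface at z = 0. Lengths are in mm, angles in rad, forces in N, time in s.
With the tool pointing down it reaches from about 350 to 875 mm from the base axis. Payload 4.2 kg.
Tool frame: the origin (TCP) lies at the very end of the fingers, on their centre line; the grasp point (between the pads) lies 19 mm behind it; z points along the fingers, y is the line along which they close (so a half turn about z gives the same grasp; the last joint's range is limited). The gripper opens to 85 mm and grips with 20 to 120 N. Pads are 22 mm wide; open, the fingers measure 114 mm over their backs; the gripper's body (76 mm by 85 mm) begins 54 mm behind the grasp point. The pads swing forward as they close: fully open they stand 13 mm farther back than shut.
Start: joints at [-0.981, 0.385, 0.008, 0, -1.194, -0.259], TCP at [203.015, -591.087, 231.312] pointing down, gripper open.
Joint ranges: [-3.14, 3.14], [-1.21, 2.06], [-1.07, 1.41], [-3.16, 2.05], [-2.99, -0.16], [-3.1, 3.1]. Speed limits (rad/s): [2.79, 2.79, 3.14, 3.14, 3.14, 3.14].

INTERFACE

Orientations are given as a unit quaternion [x, y, z, w].
In Python, from bench import read_state, get_image, get_calibration, job_done gives the robot as it stands.
- The arm moves only by the shell command python3 -m creep 'ROWS'. ROWS is a JSON object of lists of equal length, an entry for each row: "translation": the shift along the world's x, y, z in cm, a list of three; "delta_rot": the turn, a rotation vector about the world's x, y, z in degrees, a list of three; "hand": the finger opening in cm, from 0 to 8.54. A call has 1 to 8 rows; each row is the pose to reach, as a shift and turn from the pose commanded when the call began; what a row does not reach only later rows make up. A row lasts 1/8 s, in which the tool goes at most 62.5 mm and 10.7 degrees, less where a joint would pass 70% of its speed; a pose out of reach is approached as far as the arm can. A call with a gripper value outside its range is refused whole. The fingers move at their own pace and stop on an object; the grip force is fixed at half the most. Time passes only in rows, so rows that repeat a pose let the fingers close. It gives the time, the measured TCP pose, the force, the opening and the grip force at its end, in the units of the state.
- read_state(): the state, without advancing time (a new reading comes with each control period).
- get_image(name): name is "scene" or "side" or "wrist"; returns (picture, depth): 384x512x3 uint8, red, green, blue; 384x512 float32, mm along the optical axis (not along the pixel's ray), 0 where there is no reading.
- get_calibration(name): a dict with "intrinsics" (3x3 intrinsics, pixels), "xyz" and "attitude" of the camera in the world. Camera axes: x right, y down, z forward; pixel columns grow to the right and rows downward; lengths in mm; the calibration is good to about 2 mm. A picture is of the moment at which its call begins: read the wrist's pose just before it. get_calibration takes no time and is no camera call; for the wrist camera it gives the pose at the moment of the call.
- job_done(): hands the job in; it is judged then, once.
The state is a dict: "clock": time; "joints": joint angles; "joint_vel": joint speeds; "joint_efforts": joint torques, N m; "position": TCP position; "ee_rot": TCP orientation; "contact_force": force on the tool from outside, world axes, zero at the start; "wrist_torque": the same for the moment, N m; "gripper_width": finger opening in mm; "grasp_force": force on a finger pad.
Only numpy, scipy, OpenCV 4.12 (cv2) and the standard library are available. Lean on these libraries where they do the work, as an engineer would, in place of code of your own. Each camera call takes 0.05 s, during which the arm holds its last target. There are 200 camera calls.

## Working session

There is one attempt and no reset: what is moved stays moved. The work goes in short steps, Python scripts to look and compute and a shell command to move; the robot and the scene stay as the last step left them, time stands still between calls to the robot, and variables do not carry over. Pictures are saved under pics/ and viewed, at most 10 in all, crops included, and the job is handed in when it is done.

```bash
ls; mkdir -p pics; cat > h.py <<'E'
import numpy as np, cv2
from scipy.spatial.transform import Rotation as R
from bench import read_state,get_image,get_calibration,job_done
def cam(n):
    c=get_calibration(n); a=np.array(c["attitude"],float)
    M=a if a.shape==(3,3) else R.from_quat(a).as_matrix()
    return np.array(c["intrinsics"],float),np.array(c["xyz"],float),M
def cloud(d,c):
    K,p,M=c; v,u=np.mgrid[:d.shape[0],:d.shape[1]]
    P=np.stack([(u-K[0,2])/K[0,0]*d,(v-K[1,2])/K[1,1]*d,d],-1)
    return P@M.T+p
E
python3 - <<'E'
from h import *
s=read_state();print(s)
ims=[]
for n in("scene","side"):
    print(get_calibration(n)); im,d=get_image(n); np.savez(f"{n}.npz",im=im,d=d)
    cv2.imwrite(f"pics/{n}0.png",im[...,::-1])
E
```

```text
pics
{'clock': 0.0, 'joints': array([-9.81403755e-01,  3.85563360e-01,  6.63681140e-03, -5.06121606e-04,
       -1.19398461e+00, -2.58589549e-01]), 'joint_vel': array([ 0.00015797, -0.00130923,  0.00221302,  0.00044209,  0.00189633,
        0.0008749 ]), 'joint_efforts': array([-2.62035755e-04, -3.92285550e+01,  1.88397181e+01,  4.18632209e+00,
       -4.65781748e-03,  4.70092552e-07]), 'position': array([ 202.83034924, -590.56351475,  230.22070892]), 'ee_rot': array([-1.64556189e-01,  9.86367116e-01,  1.06055123e-03, -2.20640965e-04]), 'contact_force': array([-0.11327162,  0.53332587,  0.47541172]), 'wrist_torque': array([-0.08115795, -0.02918599, -0.01947963]), 'grasp_force': 0.0, 'gripper_width': 85.54587478761721}
{'intrinsics': array([[455.44985379,   0.        , 257.98514518],
       [  0.        , 455.44985379, 193.38633577],
       [  0.        ,   0.        ,   1.        ]]), 'xyz': array([-282.92923187,  517.8358739 ,  552.88796677]), 'attitude': array([-0.42604305,  0.7226892 , -0.47498772,  0.26569589])}
{'intrinsics': array([[397.98085834,   0.        , 260.90992835],
       [  0.        , 397.98085834, 189.21995421],
       [  0.        ,   0.        ,   1.        ]]), 'xyz': array([195.03019611, 708.07395439, 705.18345311]), 'attitude': array([-0.23145369,  0.86144851, -0.43334985,  0.12862174])}
```

View pics/scene0.png

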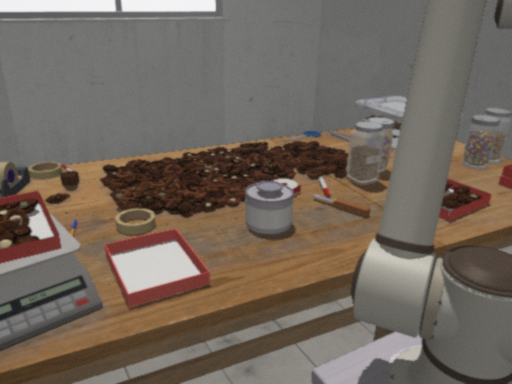

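View pics/side0.png

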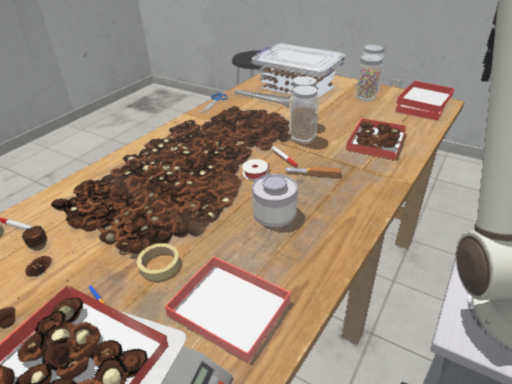

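The scene view shows the tin at (269,208), empty tray at (157,267), opener at (342,205), ribbon at (288,186) and tape at (136,222). The side view shows the tin at (275,200), tray at (230,305), and opener at (287–340,172), with its blade pointing left.

```bash
cat > m.py <<'E'
from h import *
for n,boxes in (("scene",dict(tin=(240,175,300,240),op=(312,188,372,220),tray=(100,225,212,305),rib=(272,175,302,196),tape=(112,205,160,238))),("side",dict(tin=(245,170,305,230),op=(283,162,345,182),tray=(162,255,295,360),rib=(240,155,270,182),tape=(132,240,185,283)))):
    z=np.load(n+".npz"); im,d=z["im"],z["d"]; C=cloud(d,cam(n))
    hsv=cv2.cvtColor(im,cv2.COLOR_RGB2HSV)
    for k,(a,b,c,e) in boxes.items():
        P=C[b:e,a:c].reshape(-1,3); ok=d[b:e,a:c].ravel()>0
        lo,hi=dict(tin=(70,130),op=(8,40),tray=(22,40),rib=(20,40),tape=(20,40))[k]
        Q=P[ok&(P[:,2]>lo)&(P[:,2]<hi)]
        if k=="tin": 
            for l,h in((84,95),(101,112)):
                T=Q[(Q[:,2]>l)&(Q[:,2]<h)];print(n,k,l,len(T),T.min(0).round(),T.max(0).round(),np.median(T,0).round(1))
        elif k in("op","tray"):
            r=cv2.minAreaRect(Q[:,:2].astype(np.float32));print(n,k,len(Q),np.round(r[0]),np.round(r[1]),round(r[2],1),np.percentile(Q[:,2],[5,50,95]).round(1))
            if k=="op":
                m=Q[:,:2].mean(0);w=np.linalg.svd(Q[:,:2]-m,full_matrices=False)[2][0];t=(Q[:,:2]-m)@w
                print(' axis',w,m+w*t.min(),m+w*t.max(),[(round(x),np.median(Q[abs(t-x)<6],0).round(1).tolist()) for x in np.arange(t.min()+5,t.max(),15) if (abs(t-x)<6).any()])
        else:
            c_,r_=cv2.minEnclosingCircle(Q[:,:2].astype(np.float32));print(n,k,len(Q),np.round(c_),round(r_,1),np.percentile(Q[:,2],[5,50,95]).round(1))
E
python3 m.py
```

```text
scene tin 84 594 [547. -94.  84.] [672.  26.  95.] [591.3 -17.4  88.4]
scene tin 101 254 [577. -66. 101.] [644.  -2. 109.] [609.8 -32.7 105.2]
scene op 414 [ 612. -280.] [187.  75.] 17.8 [ 9.3 16.3 24. ]
 axis [-0.98177126 -0.19006629] [ 704.50993034 -243.16770862] [ 514.38662792 -279.97468417] [(-114, [709.3, -285.6, 12.2]), (-99, [689.3, -278.7, 15.1]), (-84, [669.6, -254.6, 13.8]), (-69, [655.6, -244.4, 13.2]), (-54, [638.8, -243.8, 13.6]), (-39, [624.2, -247.6, 12.6]), (-24, [609.2, -249.4, 17.8]), (-9, [595.2, -253.7, 20.7]), (6, [582.4, -259.6, 20.7]), (21, [566.8, -265.7, 19.9]), (36, [552.6, -270.6, 20.9]), (51, [537.5, -276.5, 19.7]), (66, [523.6, -286.4, 18.3])]
scene tray 965 [583. 309.] [214. 298.] 87.3 [22.5 27.5 31.9]
scene rib 200 [ 782. -203.] 63.7 [21.  27.6 30. ]
scene tape 456 [740. 266.] 104.9 [20.6 24.7 30.1]
side tin 84 704 [551. -93.  84.] [671.  28.  94.] [597.5 -16.   87.3]
side tin 101 309 [577. -66. 101.] [642.   0. 109.] [609.9 -31.9 104. ]
side op 343 [ 601. -268.] [172.  55.] 15.1 [ 9.  15.8 22.6]
 axis [-0.96640781 -0.25701352] [ 682.25055117 -237.93573838] [ 516.151649   -282.10928904] [(-92, [678.9, -234.7, 11.5]), (-77, [663.9, -243.8, 12.6]), (-62, [648.0, -238.5, 12.1]), (-47, [632.3, -242.9, 11.9]), (-32, [616.5, -249.9, 12.9]), (-17, [603.8, -250.1, 19.0]), (-2, [589.8, -256.0, 20.3]), (13, [576.5, -260.9, 20.5]), (28, [561.3, -265.2, 20.1]), (43, [546.7, -273.8, 18.9]), (58, [533.7, -278.4, 18.5]), (73, [520.6, -282.6, 18.3])]
side tray 1001 [582. 290.] [169. 293.] 88.8 [22.7 27.5 31.5]
side rib 317 [ 781. -185.] 61.7 [22.4 26.5 28.9]
side tape 504 [780. 268.] 74.1 [20.7 24.1 26.3]
```

```bash
cat > m2.py <<'E'
from h import *
for n in("scene","side"):
    z=np.load(n+".npz"); im,d=z["im"],z["d"]; C=cloud(d,cam(n)); hsv=cv2.cvtColor(im,cv2.COLOR_RGB2HSV)
    X,Y,Z=C[...,0],C[...,1],C[...,2]
    h=(d>0)&(Z>14)&(Z<26)&(X>480)&(X<625)&(Y>-310)&(Y<-225)
    nn,l,st,ce=cv2.connectedComponentsWithStats(h.astype(np.uint8)); k=1+np.argmax(st[1:,4])
    r=cv2.minAreaRect(C[l==k][:,:2].astype(np.float32));print(n,'handle',np.round(r[0],1),np.round(r[1],1),round(r[2],1))
    top=C[(l==k)&(Z>18.5)];m=top[:,:2].mean(0);w=np.linalg.svd(top[:,:2]-m,full_matrices=False)[2][0];t=(top[:,:2]-m)@w
    print(' top',m,np.degrees(np.arctan2(w[1],w[0])),m+w*t.min(),m+w*t.max())
    b=(d>0)&(Z>6)&(Z<16)&(X>625)&(X<690)&(Y>-270)&(Y<-222)
    nn,l,st,ce=cv2.connectedComponentsWithStats(b.astype(np.uint8));
    for k in range(1,nn):
        if st[k,4]>8: Q=C[l==k]; print(' blade',len(Q),Q.min(0).round(),Q.max(0).round(),np.median(hsv[l==k],0)); 
    t=(d>0)&(Z>20)&(Z<36)&(X>450)&(X<720)&(Y>150)&(Y<420)&((hsv[...,0]<8)|(hsv[...,0]>170))&(hsv[...,1]>90)
    nn,l,st,ce=cv2.connectedComponentsWithStats(t.astype(np.uint8)); k=1+np.argmax(st[1:,4])
    r=cv2.minAreaRect(C[l==k][:,:2].astype(np.float32));print(n,'tray',np.round(r[0]),np.round(r[1]),round(r[2],1))
    for nm,box,zz in(("rib",(730,830,-250,-140),(22,32)),("tape",(660,840,180,340),(19,30))):
        q=(d>0)&(Z>zz[0])&(Z<zz[1])&(X>box[0])&(X<box[1])&(Y>box[2])&(Y<box[3])
        nn,l,st,ce=cv2.connectedComponentsWithStats(q.astype(np.uint8)); k=1+np.argmax(st[1:,4]);Q=C[l==k];print(nm,len(Q),Q.min(0).round(),Q.max(0).round())
E
python3 m2.py
```

```text
scene handle [ 570.7 -270. ] [113.2  25.5] 23.0
 top [ 562.75670434 -272.26321667] -157.53954188782689 [ 615.76929046 -250.34753533] [ 518.01023208 -290.76164316]
 blade 55 [ 626. -254.   10.] [ 683. -223.   16.] [141.  15. 136.]
scene tray [549. 290.] [167. 195.] 89.1
rib 161 [ 730. -233.   22.] [ 829. -165.   32.]
tape 500 [705. 180.  19.] [838. 319.  29.]
side handle [ 568.5 -270.9] [104.9  30.3] 27.1
 top [ 565.12158029 -272.29988704] -157.16619038620524 [ 611.38110168 -252.82204608] [ 520.53700537 -291.07248204]
 blade 14 [ 660. -269.    7.] [ 678. -260.   15.] [  2.  151.5 151.5]
 blade 61 [ 626. -257.    7.] [ 680. -222.   15.] [129.  15. 187.]
side tray [547. 291.] [169. 195.] 89.4
rib 248 [ 730. -218.   22.] [ 799. -141.   31.]
tape 485 [706. 225.  19.] [805. 321.  28.]
```

```bash
python3 -m creep '{"translation":[[4.7,4,0],[9.4,8.1,0],[14.1,12.2,0],[18.8,16.3,-1],[23.5,20.4,-2],[28.2,24.5,-3],[32.9,28.6,-4],[37.1,32.2,-5]],"delta_rot":[[0,0,1],[0,0,2],[0,0,3],[0,0,4],[0,0,4],[0,0,4],[0,0,4],[0,0,4]],"hand":[6,6,6,6,6,6,6,6]}'
python3 -m creep '{"translation":[[0,0,0],[0,0,0]],"delta_rot":[[0,0,0],[0,0,0]],"hand":[6,6]}'
cat > w.py <<'E'
from h import *
s=read_state();print(s["position"].round(1),s["contact_force"].round(1))
n="wrist";c=cam(n);im,d=get_image(n);cv2.imwrite("pics/w1.png",im[...,::-1]);C=cloud(d,c)
X,Y,Z=C[...,0],C[...,1],C[...,2]
h=(d>0)&(Z>15)&(Z<28)&(X>490)&(X<640)&(Y>-320)&(Y<-215)
nn,l,st,ce=cv2.connectedComponentsWithStats(h.astype(np.uint8)); k=1+np.argmax(st[1:,4])
Q=C[l==k];r=cv2.minAreaRect(Q[:,:2].astype(np.float32));print(len(Q),r,np.percentile(Q[:,2],[5,50,95]))
b=(d>0)&(Z>7)&(Z<15)&(X>600)&(X<720)&(Y>-280)&(Y<-200)
nn,l,st,ce=cv2.connectedComponentsWithStats(b.astype(np.uint8)); k=1+np.argmax(st[1:,4])
Q=C[l==k];r=cv2.minAreaRect(Q[:,:2].astype(np.float32));print(len(Q),r,np.percentile(Q[:,2],[5,50,95]),Q.max(0))
E
python3 w.py
```

```text
clock: 1.1
position: [575.2, -267.3, 180.6]
ee_rot: [-0.199, 0.98, 0.0, -0.0]
contact_force: [0.5, -1.4, 1.5]
gripper_width: 59.8
grasp_force: 0.0
clock: 1.35
position: [573.7, -268.8, 180.7]
ee_rot: [-0.199, 0.98, 0.0, -0.001]
contact_force: [-1.4, -1.3, -0.5]
gripper_width: 60.1
grasp_force: 0.0
[ 573.7 -268.8  180.7] [-1.4 -1.3 -0.5]
2426 ((568.85888671875, -275.4498596191406), (105.79029083251953, 23.2209529876709), 22.136962890625) [17.84417722 20.24631591 21.5932544 ]
752 ((650.8588256835938, -241.9913330078125), (66.7214126586914, 15.219442367553711), 22.374189376831055) [ 9.8803017  11.07462229 12.13958769] [ 682.40985474 -225.42642012   13.12550716]
```

View pics/w1.png

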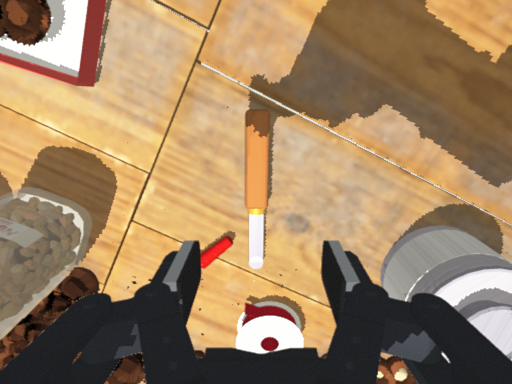

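The wrist picture shows the handle at (257,160), blade tip at (257,265), ribbon at (270,335) and tin rim at (450,270). The opener is lined up with the fingers, so I can descend and grasp.

```bash
python3 -m creep '{"translation":[[0.3,-0.3,-4],[0.3,-0.3,-9],[0.3,-0.3,-13.5],[0.3,-0.3,-16],[0.3,-0.3,-17.2],[0.3,-0.3,-17.7],[0.3,-0.3,-17.7],[0.3,-0.3,-17.7]],"delta_rot":[[0,0,-0.5],[0,0,-0.5],[0,0,-0.5],[0,0,-0.5],[0,0,-0.5],[0,0,-0.5],[0,0,-0.5],[0,0,-0.5]],"hand":[6,6,6,6,6,6,6,0]}'
python3 -m creep '{"translation":[[0,0,0],[0,0,0],[0,0,0],[0,0,0],[0,0,0],[0,0,0]],"delta_rot":[[0,0,0],[0,0,0],[0,0,0],[0,0,0],[0,0,0],[0,0,0]],"hand":[0,0,0,0,0,0]}'
```

```text
clock: 2.4
position: [577.8, -272.4, 5.6]
ee_rot: [-0.195, 0.981, -0.001, 0.001]
contact_force: [-0.3, -0.1, 0.4]
gripper_width: 43.0
grasp_force: 0.0
clock: 3.15
position: [577.8, -272.2, 5.5]
ee_rot: [-0.195, 0.981, -0.0, 0.001]
contact_force: [-1.2, 0.9, 5.9]
gripper_width: 23.2
grasp_force: 61.9
```

```bash
python3 -m creep '{"translation":[[0,0,5],[0,0,10],[0,0.5,11.5],[0.6,1.2,11.5],[1.2,2,11.5],[2,2.7,11.5],[2.7,3.3,11.5],[3.2,3.8,11.5]],"delta_rot":[[0,0,0],[0,0,7.5],[0,0,17.5],[0,0,27.5],[0,0,37.5],[0,0,47.5],[0,0,57.5],[0,0,67.5]],"hand":[0,0,0,0,0,0,0,0]}'
python3 -m creep '{"translation":[[0,0,0],[0,0,0]],"delta_rot":[[0,0,0],[0,0,0]],"hand":[0,0]}'
cat > v.py <<'E'
import sys
from h import *
s=read_state();print(s["position"].round(1),s["ee_rot"],s["joints"].round(2))
for n in("scene","side"):
    c=cam(n);im,d=get_image(n);np.savez(f"{n}_b.npz",im=im,d=d)
    K,p,M=c;q=M.T@(np.array([610,-110,100.])-p);u,v=(K@q/q[2])[:2].astype(int)
    a=im[max(v-60,0):v+60,max(u-80,0):u+80];cv2.imwrite(f"pics/{n}_{sys.argv[1]}.png",cv2.resize(a,None,fx=4,fy=4,interpolation=2)[...,::-1]);print(n,u,v)
    C=cloud(d,c);X,Y,Z=C[...,0],C[...,1],C[...,2]
    for nm,f in(("blade",(d>0)&(abs(X-610)<25)&(Y<-98)&(Y>-190)&(Z>85)),("lid",(d>0)&(np.hypot(X-610,Y+33)<36)&(Z>98)&(Z<125))):
        Q=C[f];
        if len(Q)>5:print(nm,len(Q),Q.min(0).round(1),Q.max(0).round(1),np.median(Q,0).round(1))
E
python3 v.py b; cd pics; python3 -c "
import cv2;a=cv2.imread('scene_b.png');b=cv2.imread('side_b.png');
import numpy as np
h=min(a.shape[0],b.shape[0]);c=np.hstack([a[:h],b[:h]]);cv2.imwrite('both_b.png',cv2.resize(c,None,fx=.62,fy=.62));"
```

```text
clock: 4.15
position: [608.6, -233.6, 118.2]
ee_rot: [0.709, -0.705, -0.001, 0.0]
contact_force: [-0.5, -0.1, -0.6]
gripper_width: 22.5
grasp_force: 61.1
clock: 4.4
position: [608.5, -234.1, 118.8]
ee_rot: [-0.706, 0.708, 0.001, -0.0]
contact_force: [0.2, 0.1, -1.6]
gripper_width: 22.6
grasp_force: 61.1
[ 608.5 -234.1  118.8] [-7.05877557e-01  7.08333627e-01  5.24363881e-04 -2.71501955e-04] [-0.12  0.52 -0.07 -0.   -0.98  0.12]
scene 293 182
blade 389 [ 585.  -190.   116.7] [619.5 -98.1 452.9] [ 594.8 -144.8  386.9]
lid 259 [577.1 -63.4  98.1] [643.1  -0.  110. ] [607.8 -33.  105.1]
side 287 169
blade 144 [ 585.1 -189.9  121.2] [618.8 -99.2 395.2] [ 605.  -155.9  126.7]
lid 319 [577.4 -64.   98.2] [ 6.420e+02 -5.000e-01  1.086e+02] [609.8 -32.4 104.1]
```

View pics/both_b.png

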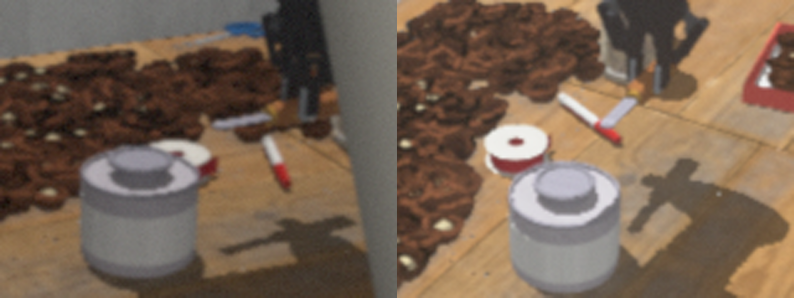

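The blade shows at (240,122) left and (620,110) right, held level and pointing at the tin. I'll measure the blade more tightly.

```bash
cat > b.py <<'E'
from h import *
for n in("scene","side"):
    z=np.load(n+"_b.npz");im,d=z["im"],z["d"];C=cloud(d,cam(n));X,Y,Z=C[...,0],C[...,1],C[...,2]
    f=(d>0)&(abs(X-608)<22)&(Y<-85)&(Y>-180)&(Z>112)&(Z<136)
    nn,l,st,ce=cv2.connectedComponentsWithStats(f.astype(np.uint8),connectivity=8);k=1+np.argmax(st[1:,4]);Q=C[l==k]
    r=cv2.minAreaRect(Q[:,:2].astype(np.float32));print(n,len(Q),np.round(r[0],1),np.round(r[1],1),round(r[2],1),Q.max(0).round(1))
    print(np.polyfit(Q[:,1]+140,Q[:,2],1).round(3), np.polyfit(Q[:,1]+140,Q[:,0],1).round(3))
E
python3 b.py
```

```text
scene 66 [ 610.2 -150.4] [19.  58.1] 0.5 [ 619.5 -121.4  128.3]
[-8.00000e-03  1.26108e+02] [2.90000e-02 6.08159e+02]
side 67 [ 608.4 -148.2] [59.6 15.8] 89.4 [ 616.2 -118.5  127.7]
[3.00000e-03 1.25198e+02] [1.90000e-02 6.08336e+02]
```

```bash
python3 -m creep '{"translation":[[0.15,0,-1.5],[0.15,0,-2.9],[0.15,0,-2.9],[0.15,1.5,-2.9],[0.15,3,-2.9],[0.15,4.3,-2.9],[0.15,5.2,-2.9],[0.15,5.6,-2.9]],"delta_rot":[[0,0,0],[0,0,0],[0,0,0],[0,0,0],[0,0,0],[0,0,0],[0,0,0],[0,0,0]],"hand":[0,0,0,0,0,0,0,0]}'
python3 -m creep '{"translation":[[0,0,0],[0,0,0]],"delta_rot":[[0,0,0],[0,0,0]],"hand":[0,0]}'
sed -i 's/-110,100/-90,100/' v.py; python3 v.py c; cd pics; python3 -c "
import cv2;a=cv2.imread('scene_c.png');b=cv2.imread('side_c.png');
import numpy as np
h=min(a.shape[0],b.shape[0]);c=np.hstack([a[:h],b[:h]]);cv2.imwrite('both_c.png',cv2.resize(c,None,fx=.62,fy=.62));"
```

```text
clock: 5.5
position: [610.7, -177.2, 90.6]
ee_rot: [0.707, -0.707, 0.0, -0.0]
contact_force: [-0.3, 0.0, -1.0]
gripper_width: 22.6
grasp_force: 61.1
clock: 5.75
position: [610.5, -178.4, 90.3]
ee_rot: [-0.707, 0.708, -0.0, -0.0]
contact_force: [-0.1, -0.2, -1.4]
gripper_width: 22.8
grasp_force: 61.1
[ 610.5 -178.4   90.3] [-7.06690090e-01  7.07523225e-01 -1.77943402e-05 -3.51943040e-05] [-0.03  0.53 -0.14  0.   -0.9   0.03]
scene 287 184
blade 1635 [ 585.  -188.8   85.9] [634.8 -98.5 448. ] [ 599.7 -145.5  235.8]
lid 259 [576.2 -66.6 100.1] [642.3  -1.4 109.8] [609.2 -33.  105. ]
side 284 172
blade 1480 [ 585.1 -189.5   87.2] [634.9 -99.2 450.3] [ 605.3 -146.4  229.3]
lid 319 [578.  -64.6  99.1] [ 6.412e+02 -2.000e-01  1.090e+02] [609.5 -31.8 103.9]
```

View pics/both_c.png

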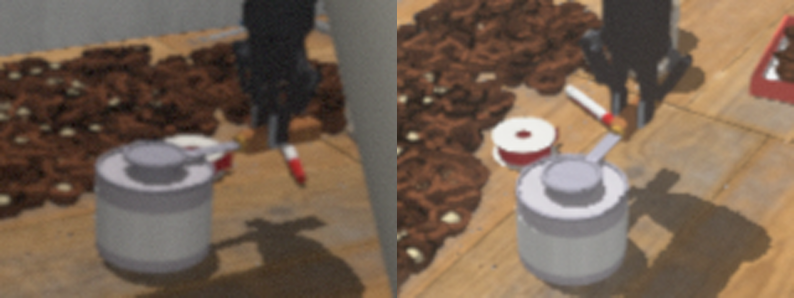

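The blade sits in the slot under the lip: left (215,150), right (600,150). I'll pry about the rim in stages.

```bash
python3 -m creep '{"translation":[[0,0.09,-0.2],[0,0.09,-0.3],[0,0.14,-0.65],[0,0.2,-1.0],[0,0.28,-1.35],[0,0.38,-1.7],[0,0.38,-1.75],[0,0.38,-1.75]],"delta_rot":[[0,0,0],[0,0,0],[2.5,0,0],[5,0,0],[7.5,0,0],[10,0,0],[10,0,0],[10,0,0]],"hand":[0,0,0,0,0,0,0,0]}'
cat > l.py <<'E'
from h import *
for n in("scene","side"):
    c=cam(n);im,d=get_image(n);C=cloud(d,c);X,Y,Z=C[...,0],C[...,1],C[...,2]
    f=(d>0)&(np.hypot(X-610,Y+33)<30)&(Z>103)&(Z<135);Q=C[f]
    A=np.c_[Q[:,0]-610,Q[:,1]+33,np.ones(len(Q))];k=np.linalg.lstsq(A,Q[:,2],rcond=None)[0];print(n,len(Q),"slopes",k[:2].round(3),"z",k[2].round(1))
E
python3 l.py
```

```text
clock: 6.85
position: [610.6, -174.5, 72.9]
ee_rot: [-0.704, 0.705, 0.061, 0.061]
contact_force: [0.1, -1.0, -0.8]
gripper_width: 22.6
grasp_force: 61.1
scene 166 slopes [-0.012  0.014] z 105.3
side 162 slopes [-0.011  0.001] z 104.8
```

```bash
python3 -m creep '{"translation":[[0,0.1,-0.23],[0,0.19,-0.46],[0,0.28,-0.7],[0,0.4,-0.92],[0,0.52,-1.14],[0,0.64,-1.33],[0,0.64,-1.33],[0,0.64,-1.33]],"delta_rot":[[1.67,0,0],[3.33,0,0],[5,0,0],[6.67,0,0],[8.33,0,0],[10,0,0],[10,0,0],[10,0,0]],"hand":[0,0,0,0,0,0,0,0]}'
python3 l.py
```

```text
clock: 7.95
position: [610.5, -168.7, 59.5]
ee_rot: [-0.696, 0.697, 0.122, 0.122]
contact_force: [-1.7, -2.5, 0.0]
gripper_width: 22.4
grasp_force: 61.5
scene 200 slopes [ 0.016 -0.079] z 106.8
side 250 slopes [ 0.004 -0.07 ] z 105.9
```

```bash
python3 -m creep '{"translation":[[0,0.15,-0.2],[0,0.29,-0.38],[0,0.44,-0.57],[0,0.6,-0.75],[0,0.75,-0.9],[0,0.75,-0.9]],"delta_rot":[[1.67,0,0],[3.33,0,0],[5,0,0],[6.67,0,0],[8,0,0],[8,0,0]],"hand":[0,0,0,0,0,0]}'
python3 l.py
```

```text
clock: 8.8
position: [610.8, -161.2, 50.1]
ee_rot: [-0.685, 0.687, 0.171, 0.171]
contact_force: [0.3, -5.5, 0.1]
gripper_width: 22.5
grasp_force: 61.5
scene 215 slopes [ 0.009 -0.174] z 108.8
side 271 slopes [ 0.012 -0.181] z 107.7
```

```bash
python3 -m creep '{"translation":[[0,-0.45,0.4],[0,-0.8,0.85],[0,-1.2,1.5],[0,-1.2,1.5],[0,-2.5,1.5],[0,-4,1.5],[0,-6,1.5],[0,-8,1.5]],"delta_rot":[[-4,0,0],[-8,0,0],[-13,0,0],[-13,0,0],[-13,0,0],[-13,0,0],[-13,0,0],[-13,0,0]],"hand":[0,0,0,0,0,0,0,0]}'
python3 l.py
```

```text
clock: 9.9
position: [610.2, -242.7, 65.0]
ee_rot: [-0.7, 0.702, 0.093, 0.092]
contact_force: [1.1, 0.1, -1.4]
gripper_width: 22.4
grasp_force: 61.1
scene 220 slopes [ 0.022 -0.19 ] z 108.7
side 279 slopes [ 0.02  -0.182] z 107.8
```

```bash
python3 -m creep '{"translation":[[-0.7,-0.4,0],[-1.4,-0.9,0],[-2.1,-1.3,-0.5],[-2.8,-1.8,-1.2],[-3.5,-2.2,-2],[-3.5,-2.2,-2.5],[-3.5,-2.2,-2.5]],"delta_rot":[[-4,0,0],[-8,0,0],[-12,0,0],[-15,0,0],[-15,0,0],[-15,0,0],[-15,0,0]],"hand":[0,0,0,0,0,0,0]}'
python3 - <<'E'
from h import *
for n in("scene","side"):
    c=cam(n);im,d=get_image(n);C=cloud(d,c);X,Y,Z=C[...,0],C[...,1],C[...,2]
    f=(d>0)&(abs(X-575)<16)&(Y<-140)&(Y>-205)&(Z>25)&(Z<75)
    nn,l,st,ce=cv2.connectedComponentsWithStats(f.astype(np.uint8),connectivity=8);k=1+np.argmax(st[1:,4]);Q=C[l==k]
    print(n,len(Q),Q.min(0).round(),Q.max(0).round(),np.polyfit(Q[:,1]+180,Q[:,2],1).round(3))
E
python3 l.py
```

```text
clock: 10.88
position: [575.6, -262.9, 40.1]
ee_rot: [-0.706, 0.708, 0.0, 0.0]
contact_force: [0.4, 1.4, -1.5]
gripper_width: 22.7
grasp_force: 61.1
scene 66 [ 566. -204.   44.] [ 586. -148.   49.] [-9.0000e-03  4.7526e+01]
side 64 [ 568. -204.   44.] [ 584. -149.   51.] [-1.0000e-02  4.7067e+01]
scene 225 slopes [ 0.02  -0.179] z 108.8
side 272 slopes [ 0.018 -0.189] z 107.6
```

```bash
python3 -m creep '{"translation":[[0,0,-1.5],[0,0,-2.7],[0,0,-3.3],[0,0,-3.4],[0,0,-3.4],[0,0,-3.4],[0,0,-3.4],[0,0,-3.4]],"delta_rot":[[0,0,0],[0,0,0],[0,0,0],[0,0,0],[0,0,0],[0,0,0],[0,0,0],[0,0,0]],"hand":[0,0,0,0,0,6,6,6]}'
python3 -m creep '{"translation":[[0,0,0],[0,0,0],[0,0,3],[0,0,8],[0,0,14],[0.5,5,19],[1.5,11,19],[2.5,16,19]],"delta_rot":[[0,0,0],[0,0,0],[0,0,0],[0,0,0],[0,0,0],[0,0,0],[0,0,0],[0,0,0]],"hand":[6,6,6,6,6,8.5,8.5,8.5]}'
```

```text
clock: 12.08
position: [575.8, -262.5, 6.9]
ee_rot: [-0.707, 0.707, -0.0, 0.0]
contact_force: [-0.5, 0.9, -0.1]
gripper_width: 59.9
grasp_force: 0.0
clock: 13.08
position: [600.9, -100.8, 198.1]
ee_rot: [-0.707, 0.708, -0.001, 0.001]
contact_force: [0.8, -0.7, 1.0]
gripper_width: 85.2
grasp_force: 0.0
```

```bash
python3 - <<'E'
from h import *
s=read_state();T=R.from_quat(s["ee_rot"]).as_matrix();p=s["position"]
for n in("wrist","side","scene"):
    c=cam(n);im,d=get_image(n);C=cloud(d,c);L=(C-p)@T
    f=(d>0)&(abs(L[...,1])<75)&(abs(L[...,0])<25)&(L[...,2]<25)&(L[...,2]>-90);Q=L[f]
    print(n,len(Q))
    for sg in(-1,1):
        q=Q[Q[:,1]*sg>20]
        if len(q)>20:
            print(sg,"z pct",np.percentile(q[:,2],[50,90,97,99,100]).round(1)); e=q[q[:,2]>np.percentile(q[:,2],90)];print(e.min(0).round(1),e.max(0).round(1))
    if n!="wrist":
        X,Y,Z=C[...,0],C[...,1],C[...,2];Q=C[(d>0)&(np.hypot(X-610,Y+33)<45)&(Z>97)&(Z<125)];print(Q.min(0).round(1),Q.max(0).round(1),((Q.min(0)+Q.max(0))/2).round(1))
        Q=C[(d>0)&(abs(X-570)<25)&(Y>-340)&(Y<-130)&(Z>6)&(Z<30)];r=cv2.minAreaRect(Q[:,:2].astype(np.float32));print("opener",r,np.percentile(Q[:,2],[5,95]))
E
python3 l.py
```

```text
wrist 33572
-1 z pct [-66.3 -35.1 -21.5 -16.2 -10.9]
[-11.5 -57.3 -35.1] [ 11.9 -42.8 -10.9]
1 z pct [-65.7 -34.4 -21.1 -16.  -11.4]
[-11.   40.9 -34.3] [ 11.9  55.8 -11.4]
side 750
-1 z pct [-63.4 -25.  -17.2 -14.9 -13. ]
[-19.5 -58.2 -24.9] [  1.9 -42.1 -13. ]
1 z pct [-67.2 -30.8 -21.1 -15.9 -12.9]
[-19.3  41.3 -30.7] [ -0.7  54.5 -12.9]
[577.7 -62.2  98. ] [643.3   3.  116.4] [610.5 -29.6 107.2]
opener ((575.4547729492188, -234.07864379882812), (175.31558227539062, 25.42740249633789), 89.49735260009766) [ 9.70380833 22.68495345]
scene 777
-1 z pct [-56.9 -22.9 -16.6 -14.2 -13.3]
[-16.  -49.9 -22.5] [  8.7 -41.1 -13.3]
1 z pct [-66.8 -27.5 -17.9 -15.1 -12.2]
[-16.7  39.6 -27.5] [  7.7  55.2 -12.2]
[575.9 -62.2  97. ] [641.7   1.9 116.8] [608.8 -30.1 106.9]
opener ((575.4088134765625, -235.3870849609375), (28.82927131652832, 174.52761840820312), 0.6379363536834717) [ 7.83622467 24.10479252]
scene 220 slopes [ 0.021 -0.178] z 109.0
side 279 slopes [ 0.008 -0.186] z 107.6
```

```bash
python3 -m creep '{"translation":[[0.5,3,0],[0.9,6,-1],[0.9,7.7,-3],[0.9,7.7,-6],[0.9,7.7,-6],[0.9,7.7,-6]],"delta_rot":[[-4,0,0],[-8,0,0],[-10.5,0,0],[-10.5,0,0],[-10.5,0,0],[-10.5,0,0]],"hand":[7.7,7.7,7.7,7.7,7.7,7.7]}'
python3 - <<'E'
from h import *
s=read_state();print(s["position"],s["joints"].round(2),s["gripper_width"])
im,d=get_image("wrist");cv2.imwrite("pics/w2.png",im[...,::-1])
E
```

```text
clock: 14.08
position: [610.3, -26.5, 137.5]
ee_rot: [-0.703, 0.705, -0.065, -0.064]
contact_force: [0.0, 0.4, 0.8]
gripper_width: 77.0
grasp_force: 0.0
[610.2927118  -26.47815288 137.54716727] [ 0.3   0.44 -0.24  0.22 -0.95 -0.44] 77.00700683770589
```

View pics/w2.png

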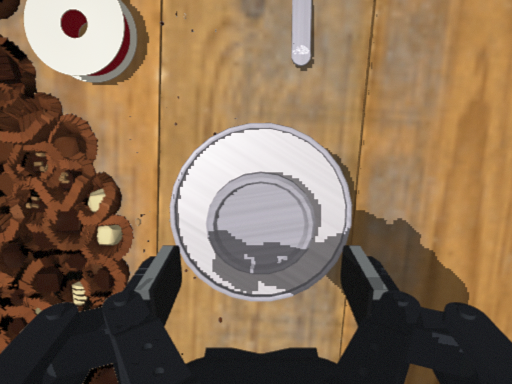

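The wrist view shows the lid centred at (261,222), midway between the fingertips at (170,265) and (350,265). I'll descend along the tool axis and close.

```bash
python3 -m creep '{"translation":[[0,0,-1.5],[0,-0.3,-3],[0,-0.55,-4.3],[0,-0.7,-5.1],[0,-0.75,-5.35],[0,-0.75,-5.35]],"delta_rot":[[0,0,0],[0,0,0],[0,0,0],[0,0,0],[0,0,0],[0,0,0]],"hand":[7.7,7.7,7.7,7.7,7.7,7.7]}'
python3 l.py
```

```text
clock: 14.88
position: [609.7, -32.9, 83.0]
ee_rot: [-0.704, 0.704, -0.065, -0.065]
contact_force: [1.1, -0.9, 0.4]
gripper_width: 76.8
grasp_force: 0.0
scene 123 slopes [ 0.029 -0.158] z 108.7
side 232 slopes [ 0.037 -0.159] z 107.5
```

```bash
python3 -m creep '{"translation":[[0,0,0],[0,0,0],[0,0,0],[0,0,0],[0,0,0],[0,0,0]],"delta_rot":[[0,0,0],[0,0,0],[0,0,0],[0,0,0],[0,0,0],[0,0,0]],"hand":[5.5,5.5,5.5,5.5,5.5,5.5]}'
```

```text
clock: 15.72
position: [610.0, -32.8, 83.5]
ee_rot: [-0.704, 0.704, -0.065, -0.064]
contact_force: [0.8, -0.1, 5.0]
gripper_width: 63.5
grasp_force: 65.9
```

```bash
python3 -m creep '{"translation":[[0,0.05,0.4],[0,0.15,0.9],[0,0.3,1.6],[0,0.45,2.5],[0,0.6,3.5],[0,0.7,5],[0,0.7,7],[0,0.7,9]],"delta_rot":[[0,0,0],[0,0,0],[0,0,0],[0,0,0],[0,0,0],[0,0,0],[0,0,0],[0,0,0]],"hand":[5.5,5.5,5.5,5.5,5.5,5.5,5.5,5.5]}'
python3 - <<'E'
from h import *
s=read_state();T=R.from_quat(s["ee_rot"]).as_matrix();p=s["position"]
for n in("side","scene"):
    c=cam(n);im,d=get_image(n);C=cloud(d,c);L=(C-p)@T
    f=(d>0)&(abs(L[...,1])<30)&(abs(L[...,0])<36)&(L[...,2]<20)&(L[...,2]>-45);Q=C[f];q=L[f]
    print(n,len(q),q.min(0).round(),q.max(0).round(),np.percentile(Q[:,2],[2,50,98]).round(1))
    t=Q[q[:,2]<np.percentile(q[:,2],60)];print(np.linalg.lstsq(np.c_[t[:,:2]-t[:,:2].mean(0),np.ones(len(t))],t[:,2],rcond=None)[0].round(3))
    K,pp,M=c;v=M.T@(p-pp);u,w=(K@v/v[2])[:2].astype(int);a=im[w-60:w+60,u-60:u+60]
    cv2.imwrite(f"pics/{n}_l.png",cv2.resize(a,None,fx=3,fy=3)[...,::-1])
a=cv2.imread("pics/side_l.png");b=cv2.imread("pics/scene_l.png");cv2.imwrite("pics/lift.png",np.hstack([a,b]))
E
```

```text
clock: 16.73
position: [609.5, -25.7, 174.6]
ee_rot: [-0.704, 0.704, -0.065, -0.064]
contact_force: [0.3, 0.7, -0.3]
gripper_width: 63.4
grasp_force: 69.7
side 317 [-30. -30. -29.] [31. 29. -3.] [178.8 196.6 204.2]
[ 1.40000e-02 -1.57000e-01  1.97253e+02]
scene 198 [-30. -30. -44.] [34. 30. -5.] [181.1 199.7 207.9]
[-1.80000e-02 -1.64000e-01  2.01438e+02]
```

View pics/lift.png

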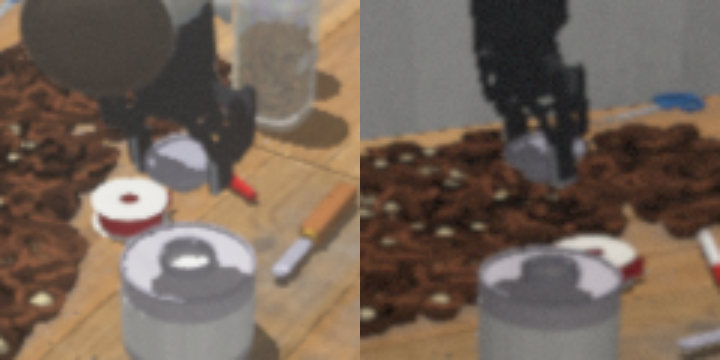

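The lid is in the fingers at side-crop (180,160), and the tin's neck is open at (190,262). I'll carry it to the tray and level it on the way.

```bash
python3 -m creep '{"translation":[[-0.6,3,0],[-1.5,7.5,0],[-2.4,12,0],[-3.4,16.5,0],[-4.3,21,0],[-5.2,25.5,-1],[-6,29.5,-3],[-6.5,31.6,-5]],"delta_rot":[[0,0,0],[1.5,0,0],[3,0,0],[4.5,0,0],[6,0,0],[7.5,0,0],[9,0,0],[10,0,0]],"hand":[5.5,5.5,5.5,5.5,5.5,5.5,5.5,5.5]}'
python3 -m creep '{"translation":[[0,0,-1.5],[0,0,-3.5],[0,0,-5.5],[0,0,-6.5],[0,0,-6.5]],"delta_rot":[[0,0,0],[0,0,0],[0,0,0],[0,0,0],[0,0,0]],"hand":[5.5,5.5,5.5,5.5,5.5]}'
cat > t.py <<'E'
from h import *
s=read_state();T=R.from_quat(s["ee_rot"]).as_matrix();p=s["position"];print(p.round(1),R.from_matrix(T).as_quat().round(3))
for n in("side","scene"):
    c=cam(n);im,d=get_image(n);cv2.imwrite(f"pics/{n}_t.png",im[...,::-1]);C=cloud(d,c);hsv=cv2.cvtColor(im,cv2.COLOR_RGB2HSV)
    X,Y,Z=C[...,0],C[...,1],C[...,2];base=(d>0)&(X>420)&(X<665)&(Y>195)&(Y<385)
    red=base&((hsv[...,0]<8)|(hsv[...,0]>170))&(hsv[...,1]>90)&(Z>20)&(Z<36);Q=C[red];print(n,"tray",Q.min(0).round(),Q.max(0).round())
    f=base&(np.hypot(X-p[0],Y-p[1])<32)&(Z>18)&(Z<85)&(abs(X-p[0])<26);Q=C[f];t=Q[Q[:,2]>0]
    zc=np.percentile(t[:,2],[5,50,90]);print("lid",len(t),zc.round(1),t.min(0).round(),t.max(0).round(),np.linalg.lstsq(np.c_[t[:,:2]-t[:,:2].mean(0),np.ones(len(t))],t[:,2],rcond=None)[0].round(3))
E
python3 t.py
```

```text
clock: 17.82
position: [543.7, 292.0, 122.1]
ee_rot: [0.707, -0.707, 0.003, 0.003]
contact_force: [0.8, -0.2, -0.1]
gripper_width: 63.5
grasp_force: 69.8
clock: 18.45
position: [544.4, 289.2, 57.3]
ee_rot: [-0.707, 0.708, -0.003, -0.004]
contact_force: [0.5, -0.4, -0.1]
gripper_width: 63.4
grasp_force: 69.8
[544.4 289.2  57.3] [-0.707  0.708 -0.003 -0.004]
side tray [435. 208.  20.] [646. 376.  34.]
lid 60 [77.5 81.4 83.4] [520. 305.  77.] [556. 320.  84.] [ 6.9000e-02 -9.5000e-02  8.1162e+01]
scene tray [433. 206.  20.] [646. 375.  34.]
lid 175 [67.7 81.8 84.3] [518. 258.  62.] [569. 319.  85.] [5.4000e-02 9.0000e-03 8.0809e+01]
```

```bash
python3 -m creep '{"translation":[[0,0,-1.5],[0,0,-3],[0,0,-4],[0,0,-4.6],[0,0,-5],[0,0,-5.2],[0,0,-5.2]],"delta_rot":[[0,0,0],[0,0,0],[0,0,0],[0,0,0],[0,0,0],[0,0,0],[0,0,0]],"hand":[5.5,5.5,5.5,5.5,5.5,5.5,5.5]}'
python3 -m creep '{"translation":[[0,0,-0.1],[0,0,-0.2],[0,0,-0.2]],"delta_rot":[[0,0,0],[0,0,0],[0,0,0]],"hand":[5.5,5.5,5.5]}'; python3 t.py
```

```text
clock: 19.42
position: [544.6, 290.2, 6.2]
ee_rot: [-0.707, 0.707, -0.003, -0.003]
contact_force: [0.1, 0.0, -0.8]
gripper_width: 63.3
grasp_force: 69.8
clock: 19.8
position: [544.5, 290.1, 4.0]
ee_rot: [-0.707, 0.707, -0.003, -0.003]
contact_force: [0.2, 0.1, -0.9]
gripper_width: 63.2
grasp_force: 69.8
[544.5 290.1   4. ] [-0.707  0.707 -0.003 -0.003]
side tray [435. 209.  20.] [645. 376.  33.]Traceback (most recent call last):
  File "t.py", line 8, in <module>
    zc=np.percentile(t[:,2],[5,50,90]);print("lid",len(t),zc.round(1),t.min(0).round(),t.max(0).round(),np.linalg.lstsq(np.c_[t[:,:2]-t[:,:2].mean(0),np.ones(len(t))],t[:,2],rcond=None)[0].round(3))
    return _quantile_unchecked(
        a, q, axis, out, overwrite_input, method, keepdims, weights)
    return _ureduce(a,
                    func=_quantile_ureduce_func,
    ...<5 lines>...
                    overwrite_input=overwrite_input,
                    method=method)
    r = func(a, **kwargs)
    result = _quantile(arr,
                       quantiles=q,
    ...<2 lines>...
                       out=out,
                       weights=wgt)
    slices_having_nans = np.isnan(arr[-1, ...])
                                  ~~~^^^^^^^^^
IndexError: index -1 is out of bounds for axis 0 with size 0
```

```bash
python3 -m creep '{"translation":[[0,0,-0.05],[0,0,-0.1],[0,0,-0.15],[0,0,-0.15]],"delta_rot":[[0,0,0],[0,0,0],[0,0,0],[0,0,0]],"hand":[5.5,5.5,5.5,5.5]}'
python3 -m creep '{"translation":[[0,0,-0.05],[0,0,-0.1],[0,0,-0.1]],"delta_rot":[[0,0,0],[0,0,0],[0,0,0]],"hand":[5.5,5.5,5.5]}'
```

```text
clock: 20.35
position: [544.5, 290.1, 2.4]
ee_rot: [-0.707, 0.707, -0.003, -0.003]
contact_force: [0.6, 0.2, -0.2]
gripper_width: 63.5
grasp_force: 69.8
clock: 20.72
position: [544.5, 290.1, 1.4]
ee_rot: [-0.707, 0.707, -0.003, -0.003]
contact_force: [0.1, 0.1, 0.2]
gripper_width: 63.7
grasp_force: 69.8
```

```bash
python3 -m creep '{"translation":[[0,0,-0.05],[0,0,-0.1],[0,0,-0.1]],"delta_rot":[[0,0,0],[0,0,0],[0,0,0]],"hand":[5.5,5.5,5.5]}'
```

```text
clock: 21.1
position: [544.5, 290.2, 0.6]
ee_rot: [-0.707, 0.707, -0.003, -0.003]
contact_force: [-0.2, 0.6, 0.1]
gripper_width: 63.6
grasp_force: 69.8
```

```bash
python3 -m creep '{"translation":[[0,0,-0.07],[0,0,-0.15],[0,0,-0.15]],"delta_rot":[[0,0,0],[0,0,0],[0,0,0]],"hand":[5.5,5.5,5.5]}'
```

```text
clock: 21.48
position: [544.6, 290.4, 0.4]
ee_rot: [-0.707, 0.707, -0.003, -0.003]
contact_force: [-3.2, 0.2, 7.8]
gripper_width: 63.7
grasp_force: 70.5
```

Contact with the floor is confirmed (7.8 N), so I'll release and retreat.

```bash
python3 -m creep '{"translation":[[0,0,0],[0,0,0],[0,0,0],[0,0,0],[0,0,2],[0,0,6],[0,0,12],[0,0,18]],"delta_rot":[[0,0,0],[0,0,0],[0,0,0],[0,0,0],[0,0,0],[0,0,0],[0,0,0],[0,0,0]],"hand":[7.8,7.8,7.8,7.8,7.8,7.8,7.8,7.8]}'
python3 -m creep '{"translation":[[-1,-6,0],[-2,-12,0],[-3,-18,0],[-3,-18,0],[-3,-18,0]],"delta_rot":[[0,0,0],[0,0,0],[0,0,0],[0,0,0],[0,0,0]],"hand":[7.8,7.8,7.8,7.8,7.8]}'
python3 - <<'E'
from h import *
for n in("side","scene"):
    c=cam(n);im,d=get_image(n);cv2.imwrite(f"pics/{n}_f.png",im[...,::-1]);C=cloud(d,c)
    X,Y,Z=C[...,0],C[...,1],C[...,2]
    t=C[(d>0)&(np.hypot(X-544,Y-290)<45)&(Z>19)&(Z<40)]
    u=C[(d>0)&(np.hypot(X-544,Y-290)<28)&(Z>19)&(Z<40)]
    print("lid",len(t),t.min(0).round(),t.max(0).round(),np.linalg.lstsq(np.c_[u[:,:2]-[544,290],np.ones(len(u))],u[:,2],rcond=None)[0].round(3))
    Q=C[(d>0)&(abs(X-570)<25)&(Y>-340)&(Y<-130)&(Z>6)&(Z<30)];r=cv2.minAreaRect(Q[:,:2].astype(np.float32));print("opener",r[0],r[1],np.percentile(Q[:,2],[5,95]))
E
```

```text
clock: 22.48
position: [544.3, 289.9, 180.5]
ee_rot: [-0.707, 0.707, -0.003, -0.004]
contact_force: [0.8, 1.4, -0.4]
gripper_width: 78.1
grasp_force: 0.0
clock: 23.1
position: [514.8, 110.0, 179.3]
ee_rot: [-0.707, 0.708, -0.003, -0.003]
contact_force: [-0.1, 0.7, -0.1]
gripper_width: 78.2
grasp_force: 0.0
lid 651 [511. 254.  19.] [578. 322.  29.] [-5.0000e-03  2.6000e-02  2.2577e+01]
opener (574.9591674804688, -234.83041381835938) (24.256532669067383, 173.38140869140625) [ 9.61424774 22.7644964 ]
lid 459 [511. 255.  19.] [578. 320.  29.] [4.0000e-03 2.4000e-02 2.3445e+01]
opener (573.5835571289062, -234.79908752441406) (27.193178176879883, 173.6624755859375) [ 8.0701932  23.79514172]
```

View pics/side_f.png

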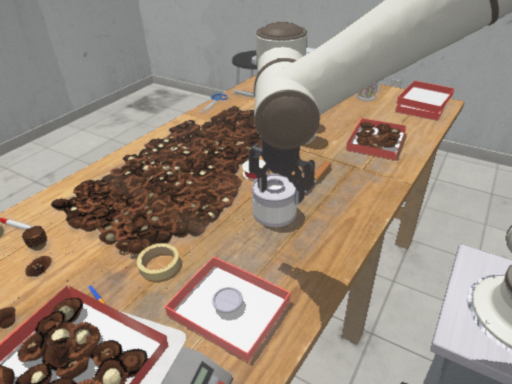

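The lid lies flat in the tray at (229,300), the tape roll is still at (160,262), and the opener is flat on bare table.

```bash
python3 -c "from bench import job_done;print(job_done())"
```

```text
the job is handed in; nothing more can be done
None
```

The job is handed in, with no verdict returned yet: the lid was pried up and stayed popped, and now lies flat, right side up, near the middle of the gift tray; the opener lies flat on the bare table, and I saw no sign that the ribbon spool or tape roll moved, though the spool was partly hidden in the last picture.

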